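# Slide the two notched bars out of the stock rack to the stop

### The arm

A 7-joint arm with a two-finger parallel gripper is mounted at the origin on the work surface. World frame = base frame: x ahead of the robot, y to its left, z up, the work surface at z = 0. Lengths are in m, angles in rad, forces in N, time in s.
With the tool pointing down it reaches from about 0.425 to 0.925 m from the base axis. Payload 6.8 kg.
Tool frame: the origin (TCP) lies midway between the tips of the shut fingers; the grasp point (between the pads) lies 19 mm behind it; z points along the fingers, x is the direction in which the jaws open and shut, and the axes are right-handed (so a half turn about z gives the same grasp; the last joint's range is limited). The gripper opens to 85 mm and grips with 20 to 120 N. Pads are 22 mm wide; open, the fingers measure 114 mm over their backs; the gripper's body (76 mm by 85 mm) begins 54 mm behind the grasp point. The pads swing forward as they close: fully open they stand 13 mm farther back than shut.
Start: joints at [1.097, 0.477, 0.022, 1.555, -0.011, 1.109, -0.083], TCP at [0.241, -0.63, 0.231] pointing down, gripper open.
Joint ranges: [-2.96, 2.96], [-0.34, 2.1], [-1.41, 1.46], [0.24, 2.44], [-1.37, 4.51], [0.17, 1.92], [-2.96, 2.96]. Speed limits (rad/s): [2.39, 2.39, 3.14, 3.14, 3.14, 3.14, 3.14].

### API

Orientations are given as a unit quaternion [w, x, y, z].
In Python, from station import bot, imaging, nets gives the robot as it stands. The module is installed in compiled form; this text tells all that it offers.
- The arm moves only by the tool apply_moves, never from a script. Its argument "moves" is text: rows parted by semicolons, each of 7 numbers parted by spaces: the gripper command: -1 is fully open, 1 is shut, values between are in proportion, then the shift along the tool's x, y, z normalised to -1 to 1, where 1 is 120 mm, then the turn, a rotation vector about the tool's x, y, z normalised to -1 to 1, where 1 is 4 degrees. In form: hand dx dy dz rx ry rz; .... A call has 1 to 12 rows; each row shifts and turns the commanded pose from where the row before left it, along the tool's axes as they then stand; what a row does not reach is not made up. A row lasts 1/12 s, in which the tool goes at most 41.7 mm and 7.16 degrees, less where a joint would pass 70% of its speed; a pose out of reach is approached as far as the arm can. A call with a number of a shift or a turn outside -1 to 1 is refused whole. A call with a gripper value outside its range is refused whole. The fingers move at their own pace and stop on an object; "force" is the grip in N (left out, the last holds). Time passes only in rows, so rows that do not move let the fingers close. It gives the time, the measured TCP pose, the force and the opening at its end, in the units of the state.
- bot.get_obs(): the state, without advancing time (a new reading comes with each control period).
- imaging.read_camera(name): name is "side" or "top"; returns a dict with "image" (420x560x3 uint8, red, green, blue), "fx", "fy", "cx", "cy" (pixels), "dist_coeffs" ([k1, k2, p1, p2, k3] as OpenCV has them; the pictures are not rectified), "view" (4x4, takes a point from world to camera coordinates). Camera axes: x right, y down, z forward; pixel columns grow to the right and rows downward; lengths in m; the calibration is good to about 2 mm. A picture is of the moment at which its call begins. There is no depth.
- bot.hand_in(): hands the job in, once; it reports no verdict.
Trained networks look in a picture, given as the dict that the camera call returned (one of the last four; its "shot" number tells which), for a name from the list of things; names that differ only in an ending like _2 or _b are one class to them, and where a whole thing is asked for, a point or a joint stands for the part that bears it (a point fixed in the world has none). Each returns a list of dicts, best first, with "score" (0 to 1); they miss things now and then, are a little off and sometimes report something else, mostly with a low value. They report only what shows in the picture. A call takes as long as a camera call. They do not tell look-alikes from the thing itself.
- nets.spot_in(picture, name): "rect" ([left, top, right, bottom] in pixels, round what is visible of it).
- nets.outline_of(picture, name): "region" (420x560 bool, what is visible of it) and "rect" ([left, top, right, bottom] in pixels, round what is visible of it).
- nets.spot_point(picture, name): "location" ([column, row] in pixels: a listed point, or the origin of a listed thing).
The state is a dict: "t": time; "q": joint angles; "joint_vel": joint speeds; "joint_torque": joint torques, N m; "eef_pos": TCP position; "tool_rot": TCP orientation; "contact_force": force on the tool from outside, world axes, zero at the start; "torque": the same for the moment, N m; "gripper_width": opening from 0.0 (shut) to 1.0 (fully open).
Only numpy, scipy, OpenCV 4.12 (cv2) and the standard library are available. Lean on these libraries where they do the work, as an engineer would, in place of code of your own. Each camera call takes 0.05 s, during which the arm holds its last target.

### The job

Get the two cross-notched steel bars out of the compartments of the wooden stock rack and onto the dark soldering tray, slid home so that each lies flat with its end square against the brick stop bar. The amber jar is in the way of one of them: stand it upright on the bare bench, off the tray and the rack. Leave the plain bar, the lengthwise-grooved bar, the brass cup and everything else where they are.

Things in the scene. Friction and masses are not known exactly. Their poses are not given: they have to be found in the camera images.
- rack: fixed wooden rack; origin on the bench under the middle of its open mouths, x pointing out of them to the tray (robot's right, within 10 deg). Four compartments centred at y = -78, -26, 26, 78, each 48 wide, 200 long (x -200 to 0), open above and at x = 0, back wall 6 thick. Floor 12 above the bench; walls 4 thick, 30 above the floor. 50 or more free behind each bar
- tray: fixed dark steel soldering tray butted to the rack's mouths, origin and axes as the rack's; floor 12 above the bench, flush with the rack's floor, x 0 to 200, y -106 to 106; aluminium rims 8 wide on three sides (out to x = 208, y = -114 and 114), 8 above the floor
- stop: fixed brick-red stop bar across the tray, 20 thick (x) x 208 long (y) x 18 high; origin at the centre of its underside, on the tray floor; axes as the tray's; the face to be met is at its x = -10. Its distance along the tray varies
- notched_a: notched steel bar 90 long (its x) x 34 wide (y) x 24 high (z); origin at the centre of its underside; starts in one of the four compartments, lying along it; which bar is in which compartment varies. Two notches 15 wide and 12 deep run across its top and leave three ridges 20 wide. The amber jar stands before its compartment
- notched_b: the other notched bar, same shape and size as notched_a, in another compartment; origin and axes the same
- plain: plain steel bar 90 long (its x) x 34 wide (y) x 24 high (z); origin at the centre of its underside; starts in one of the four compartments, lying along it; which bar is in which compartment varies. Smooth all over; not wanted
- grooved: grooved steel bar 90 long (its x) x 34 wide (y) x 24 high (z); origin at the centre of its underside; starts in one of the four compartments, lying along it; which bar is in which compartment varies. One groove 16 wide and 12 deep runs along its whole top; not wanted
- jar: amber glass jar with a white cap, 40 diameter, 90 high, standing on the tray 30 to 90 beyond the mouth of notched_a's compartment; origin at the centre of its underside
- cup: small open brass cup, 32 diameter, 42 high, standing on the tray before the plain bar's compartment; origin at the centre of its underside; leave it
- pot: white ceramic pot with a wooden lid, 88 diameter, 72 high, on the bench; origin at the centre of its underside; leave it
- hammer: hammer about 200 long lying on the bench along its x; origin about its middle, on the bench; leave it
- disc: white plastic jar lid, 44 diameter, 10 thick, on the bench; origin at the centre of its underside; leave it
There are look-alikes about, which are no part of the job. There is more than one size of the jar; the job needs the larger. There is more than one size of the cup; the one meant has the size given above.

How it is judged:
By the outcome, as a careful person would: the job done as asked, in the order asked, and still so for the second after the job is handed in, with the robot touching nothing.
It also fails if it takes over 58 s, if anything falls off the work surface, if the arm or the gripper's body presses on something with over 40 N, if the wrist force passes 120 N, or if a joint passes its speed limit or range.

## Working session

There is one attempt and no reset: what is moved stays moved. The work goes in short steps, Python scripts to look and compute and a tool call to move; the robot and the scene stay as the last step left them, time stands still between calls to the robot, and variables do not carry over. Pictures are saved under pics/ and viewed, and the job is handed in when it is done.

Besides the shell and the picture viewer there is one more tool, called after "Request:" as name(argument=value, ...), one argument or row to a line, values as JSON. apply_moves: Moves the arm, as the interface text tells. Scaled input: -1 to 1 covers 120 mm each way for a shift and 4 degrees each way for a turn. Its arguments: {"type":"object","properties":{"moves":{"type":"string"},"force":{"type":"number"}},"required":["moves"]}

```bash
mkdir -p pics; python3 - <<'E'
from station import bot, imaging, nets
import cv2,numpy as np
o=bot.get_obs();print(o)
for n in ["side","top"]:
    p=imaging.read_camera(n)
    cv2.imwrite(f"pics/{n}0.png",p["image"][:,:,::-1])
    print(n,p["fx"],p["fy"],p["cx"],p["cy"],p["dist_coeffs"],np.array(p["view"]).round(4).tolist())
    for k in ["rack","tray","stop","notched_a","plain","grooved","jar","cup","pot"]:
        try: print(k,[(np.round(r["location"],1).tolist(),round(r["score"],2)) for r in nets.spot_point(p,k)][:5],[(np.round(r["rect"]).tolist(),round(r["score"],2)) for r in nets.spot_in(p,k)][:4])
        except Exception as e: print(k,e)
E
```

```text
{'t': 0.0, 'q': array([ 1.09690586,  0.47778535,  0.02235578,  1.5564748 , -0.01145162,
        1.10929959, -0.08313156]), 'joint_vel': array([-0.00136347, -0.00048734, -0.00140923, -0.00060272,  0.00060646,
       -0.0002378 ,  0.00280402]), 'joint_torque': array([-7.10499880e-04, -5.96453297e+01,  1.60793200e+00, -2.81196177e+01,
        1.24824891e-02,  9.36980650e-03,  2.33537810e-05]), 'eef_pos': array([ 0.24118594, -0.62979433,  0.23032608]), 'tool_rot': array([-4.41264681e-04,  8.23918609e-01, -5.66707402e-01, -8.06684349e-04]), 'contact_force': array([-0.69446354, -1.09100171, -0.43388174]), 'torque': array([-0.05933287, -0.03335883, -0.03702326]), 'gripper_width': 0.9994888208144748}
side 543.3252864607257 543.3252864607257 271.0543560559504 205.61902972646178 [-0.10622677  0.          0.          0.          0.        ] [[0.9979, -0.0636, -0.0105, -0.5818], [-0.0506, -0.6705, -0.7402, 0.0398], [0.04, 0.7391, -0.6724, 1.4094], [0.0, 0.0, 0.0, 1.0]]
rack [([256.3, 213.0], 0.85)] [([214.0, 151.0, 301.0, 213.0], 0.84)]
tray [([260.7, 213.7], 0.79), ([269.5, 260.3], 0.5)] [([214
[... 1244 characters left out ...]
0, 256.0], 0.91)]
stop [([334.7, 214.6], 0.77)] [([329.0, 176.0, 343.0, 248.0], 0.91)]
notched_a [([249.7, 201.8], 0.9), ([248.9, 221.2], 0.61)] [([230.0, 197.0, 264.0, 214.0], 0.84), ([231.0, 215.0, 267.0, 235.0], 0.8)]
plain [([252.4, 187.8], 0.95), ([245.4, 242.6], 0.46)] [([236.0, 178.0, 269.0, 194.0], 0.86)]
grooved [([246.4, 245.5], 0.76)] [([230.0, 236.0, 264.0, 254.0], 0.67)]
jar [([301.2, 216.1], 0.74), ([304.7, 274.5], 0.58)] [([294.0, 204.0, 308.0, 222.0], 0.67)]
cup [([292.3, 151.6], 0.66), ([304.0, 188.6], 0.45)] [([301.0, 179.0, 310.0, 192.0], 0.63), ([286.0, 138.0, 301.0, 159.0], 0.54)]
pot [([435.1, 250.6], 0.73), ([278.0, 215.6], 0.57)] [([417.0, 230.0, 463.0, 262.0], 0.67)]
```

```bash
python3 - <<'E'
import cv2
a=cv2.imread("pics/top0.png")[120:300,170:490];cv2.imwrite("pics/top0z.png",cv2.resize(a,(800,450),interpolation=2))
a=cv2.imread("pics/side0.png")[130:290,170:370];cv2.imwrite("pics/side0z.png",cv2.resize(a,(750,600),interpolation=2))
E
```

```text
(no output)
```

View pics/top0z.png

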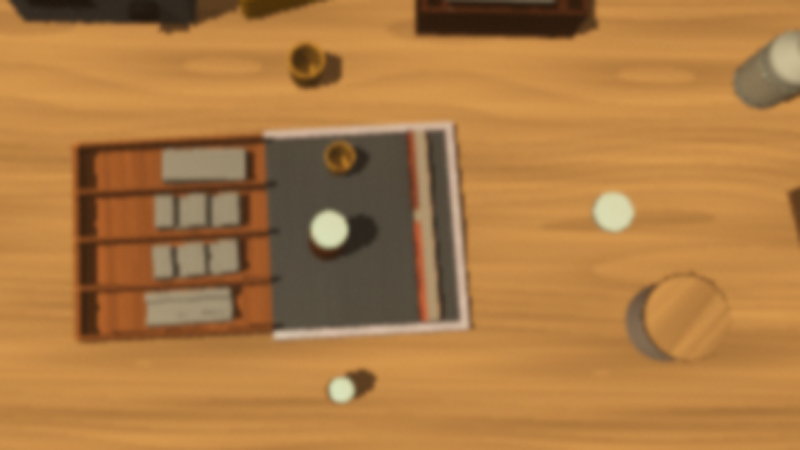

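View pics/side0z.png

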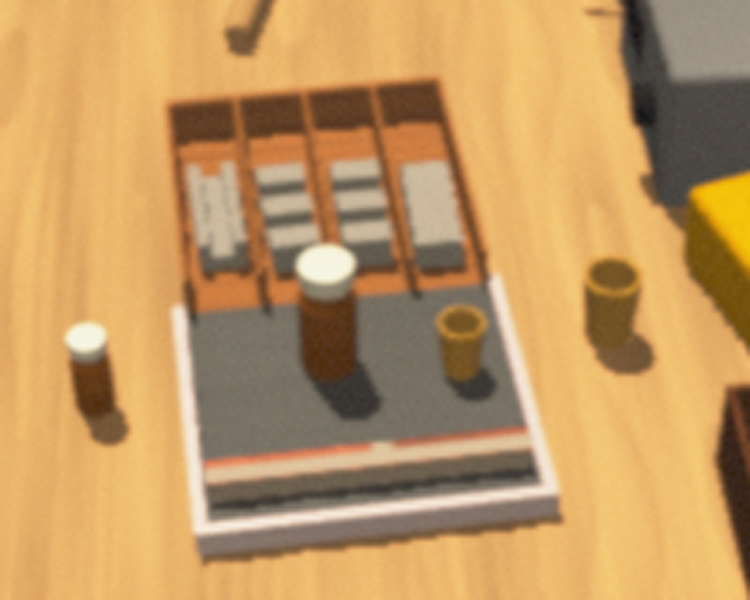

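View pics/top0.png

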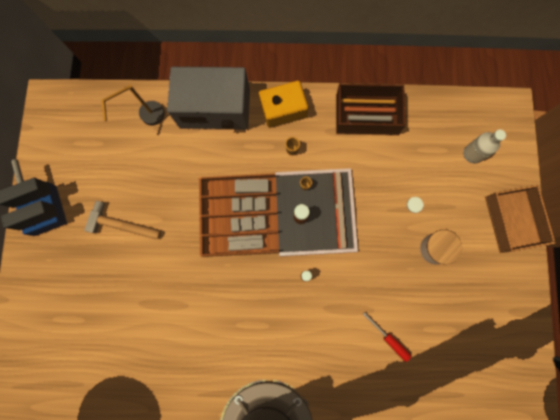

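View pics/side0.png

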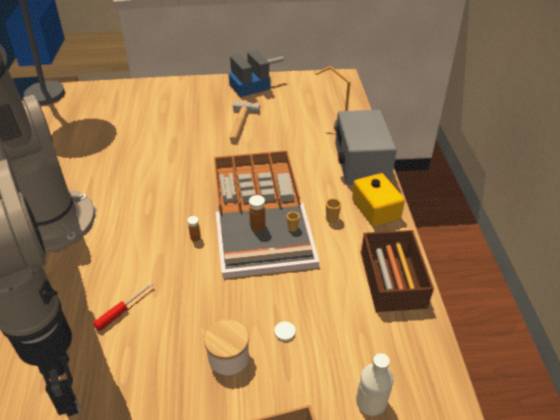

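```bash
cat > h.py <<'E'
import numpy as np,cv2
from scipy.optimize import least_squares
CAM={"side":(543.3252864607257,271.0543560559504,205.61902972646178,-0.10622677),"top":(389.3753777296069,288.3846780172751,212.06065555824364,-0.03311313)}
V={"side":np.array([[0.9979,-0.0636,-0.0105,-0.5818],[-0.0506,-0.6705,-0.7402,0.0398],[0.04,0.7391,-0.6724,1.4094]]),
"top":np.array([[0.0217,-0.9997,-0.0063,-0.0534],[-0.9849,-0.0203,-0.1717,0.552],[0.1715,0.0099,-0.9851,0.9752]])}
def proj(c,P):
    f,cx,cy,k=CAM[c];M=V[c]
    K=np.array([[f,0,cx],[0,f,cy],[0,0,1]])
    return cv2.projectPoints(np.asarray(P,float).reshape(-1,1,3),cv2.Rodrigues(M[:,:3])[0],M[:,3],K,np.array([k,0,0,0,0]))[0].reshape(-1,2)
def back(c,uv,z):
    f,cx,cy,k=CAM[c];M=V[c]
    K=np.array([[f,0,cx],[0,f,cy],[0,0,1]])
    n=cv2.undistortPoints(np.array([[uv]],float),K,np.array([k,0,0,0,0])).reshape(2)
    U,_,Vt=np.linalg.svd(M[:,:3]);R=U@Vt
    d=R.T@np.array([n[0],n[1],1]);o=-R.T@M[:,3]
    return (o+d*(z-o[2])/d[2])[:2]
def r2w(pose,P):
    P=np.atleast_2d(P).astype(float);x,y,a=pose
    c,s=np.cos(a),np.sin(a)
    return np.c_[x+c*P[:,0]-s*P[:,1],y+s*P[:,0]+c*P[:,1],P[:,2]]
def w2r(pose,xy):
    x,y,a=pose;c,s=np.cos(a),np.sin(a);d=np.array(xy)-[x,y]
    return np.array([c*d[0]+s*d[1],-s*d[0]+c*d[1]])
E
python3 - <<'E'
from h import *
obs=[("top",(200,178),(-.206,.106,.042)),("top",(202.8,256),(-.206,-.106,.042)),("top",(352,169.2),(.208,.114,.02)),("top",(357.6,251.2),(.208,-.114,.02)),
("side",(222.8,271.9),(.208,-.114,.02)),("side",(318.3,261.2),(.208,.114,.02)),("side",(214.8,157.5),(-.206,-.106,.042)),("side",(286.5,151.3),(-.206,.106,.042))]
def f(p): return np.concatenate([(proj(c,r2w(p,P))-uv).ravel() for c,uv,P in obs])
s=least_squares(f,[.5,0,-1.57]);p=s.x
print(p,s.fun.round(1).tolist())
np.save("pose.npy",p)
def q(c,uv,z): print(c,uv,(w2r(p,back(c,uv,z))*1000).round(1),back(c,uv,z).round(4))
# bar centres underside est from nets, z=.012
for uv in [(249.7,201.8),(248.9,221.2),(252.4,187.8),(246.4,245.5)]: q("top",uv,.012)
for uv in [(264.7,187),(248.4,192.1)]: q("side",uv,.012)
q("top",(170+330/2.5,120+230/2.5),.102); q("side",(170+326/3.75,130+265/3.75),.102);q("side",(252.9,226.5),.012)
q("top",(170+340/2.5,120+157/2.5),.04)
q("side",(170+461/3.75,130+370/3.75),.012)
# stop: front top edge
q("top",(170+413/2.5,120+200/2.5),.03);q("side",(268.5,256),.03)
for c in("side","top"):
    im=cv2.imread(f"pics/{c}0.png")
    S=5 if c=="top" else 4.5
    o=np.array((190,150)) if c=="top" else np.array((200,140))
    z=cv2.resize(im[o[1]:o[1]+118,o[0]:o[0]+175 if c=="top" else o[0]+150],None,fx=S,fy=S,interpolation=2)
    if c=="side": z=cv2.resize(im[o[1]:o[1]+133,o[0]:o[0]+150],None,fx=S,fy=S,interpolation=2)
    def L(pts):
        u=((proj(c,r2w(p,np.array(pts)/1000))-o+.5)*S).astype(int);cv2.polylines(z,[u.reshape(-1,1,2)],False,(0,255,0),1)
    L([(0,106,42),(-206,106,42),(-206,-106,42),(0,-106,42)]);L([(0,114,20),(208,114,20),(208,-114,20),(0,-114,20)])
    for y in(-52,0,52):L([(-200,y,42),(0,y,42)])
    for x in range(10,200,10):L([(x,-106,12),(x,-106+(20 if x%50==0 else 8),12)])
    cv2.imwrite(f"pics/ov_{c}.png",z[:600,:800])
E
```

```text
[ 0.55343071 -0.01362244 -1.49518264] [-0.6, -0.5, -2.2, 0.5, -0.5, -0.6, 0.9, 0.3, -0.9, 1.6, 1.1, 1.3, -1.2, -0.1, 1.1, -0.8]
top (249.7, 201.8) [-76.   37.9] [0.5855 0.065 ]
top (248.9, 221.2) [-80.2 -15.6] [0.5318 0.0651]
top (252.4, 187.8) [-67.1  76.8] [0.6249 0.0591]
top (246.4, 245.5) [-89.3 -81.1] [0.4658 0.0693]
side (264.7, 187) [-90.9  24.3] [0.5708 0.0788]
side (248.4, 192.1) [-76.4 -22. ] [0.5257 0.0609]
top (302.0, 212.0) [ 61.6 -13.7] [ 0.5444 -0.0761]
side (256.93333333333334, 200.66666666666669) [ 62.2 -13. ] [ 0.5452 -0.0766]
side (252.9, 226.5) [ 57.2 -25.2] [ 0.5327 -0.0725]
top (306.0, 182.8) [79.5 75.7] [ 0.6349 -0.0871]
side (292.93333333333334, 228.66666666666669) [79.9 73.3] [ 0.6325 -0.0878]
top (335.2, 200.0) [155.4  26.4] [ 0.5915 -0.1666]
side (268.5, 256) [178.9  -1.9] [ 0.5651 -0.1921]
```

View pics/ov_top.png

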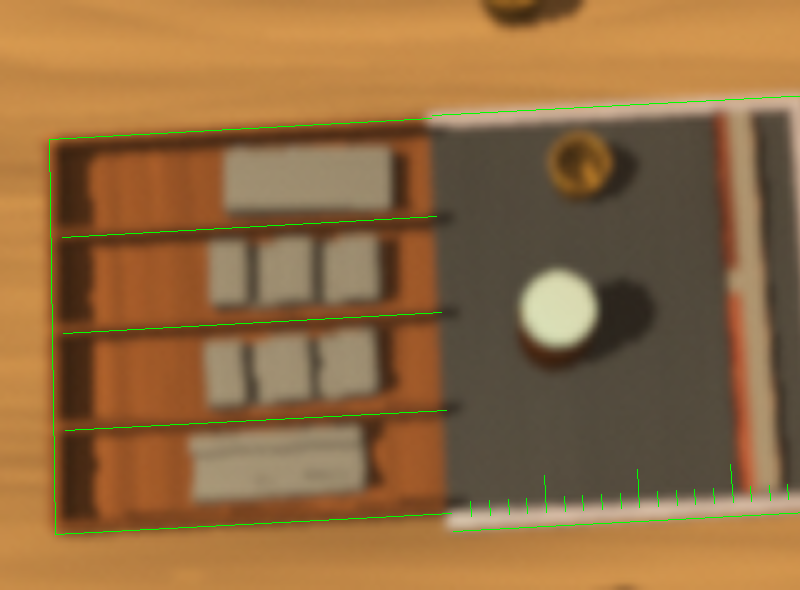

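View pics/ov_side.png

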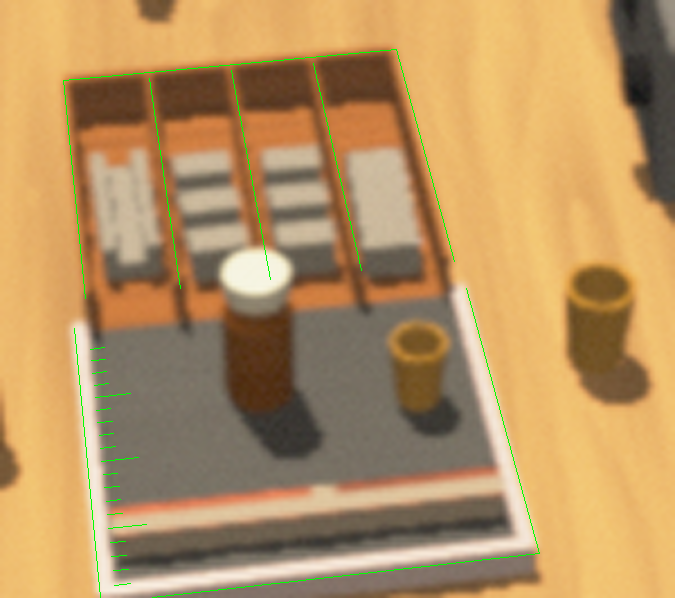

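```bash
python3 - <<'E'
from h import *
T=lambda u,v:(u/5+190-.5,v/5+150-.5)
S=lambda u,v:(u/4.5+200-.5,v/4.5+140-.5)
obs=[("top",T(50,140),(-206,106,42)),("top",T(55,533),(-206,-106,42)),("top",T(452,217),(0,52,42)),("top",T(454,315),(0,0,42)),("top",T(460,408),(0,-52,42)),
("top",T(430,114),(0,114,20)),("top",T(448,528),(0,-114,20)),("top",(351.5,168.7),(208,114,20)),("top",(357.1,250.7),(208,-114,20)),
("side",S(64,80),(-206,-106,42)),("side",S(396,49),(-206,106,42)),("side",S(150,73),(-200,-52,42)),("side",S(232,66),(-200,0,42)),("side",S(314,60),(-200,52,42)),
("side",S(184,332),(0,-52,12)),("side",S(365,307),(0,52,12)),("side",S(75,323),(0,-114,20)),("side",S(457,286),(0,114,20)),("side",S(100,595),(208,-114,20)),("side",S(537,553),(208,114,20))]
def f(p): return np.concatenate([(proj(c,r2w(p,np.array(P)/1000))-uv).ravel() for c,uv,P in obs])
s=least_squares(f,[.5,0,-1.57],loss='soft_l1');p=s.x
print(p,s.fun.reshape(-1,2).round(1).tolist())
for c in("top","side"):
    ob=[o for o in obs if o[0]==c]
    print(c,least_squares(lambda p:np.concatenate([(proj(c,r2w(p,np.array(P)/1000))-uv).ravel() for c,uv,P in ob]),p).x)
np.save("pose.npy",p)
def q(n,c,uv,z): print(n,c,(w2r(p,back(c,uv,z))*1000).round(1),back(c,uv,z).round(4))
for n,uv in [("b3bl",(210,240)),("b3br",(380,237)),("b3 nr",(382,298)),("b3 nl",(211,308)),("b2 fl",(205,342)),("b2fr",(378,328)),("b2nr",(380,394)),("b2nl",(207,408))]: q(n,"top",T(*uv),.036)
for n,uv in [("b2 back l",(171,157)),("b2 back r",(230,150)),("b3 bl",(262,150)),("b3br",(319,146))]: q(n,"side",S(*uv),.036)
q("jar","top",T(559,309),.102);q("jar","side",S(257,268),.102);q("jar","side",S(257,398),.012+0)
q("stop","top",T(716,112),.03);q("stop","top",T(742,490),.03)
q("stop","side",S(115,509),.03);q("stop","side",S(498,469),.03)
q("smalljar","top",(306.5,275.5),.06);q("smalljar","side",(194,238),0)
q("pot","top",(443,247),.072); q("disc","top",(415.5,204.5),.01)
q("driver","top",(365,312),.01);q("driver","top",(410,358),.01)
E
```

```text
[ 0.55365551 -0.0127573  -1.49721755] [[-0.3, -0.3], [-0.3, 0.1], [-3.4, -0.1], [-2.9, -0.5], [-3.1, 0.4], [0.3, 0.2], [0.7, 0.6], [-0.3, -0.0], [1.0, 0.9], [0.1, -0.1], [0.3, -0.0], [0.1, 1.0], [0.2, 0.8], [0.1, 0.5], [-0.2, -1.2], [-0.8, 0.3], [-0.1, 0.9], [2.2, 0.3], [0.1, 1.5], [0.5, -0.0]]
top [ 0.55410699 -0.01521689 -1.49681214]
side [ 0.55309907 -0.01120721 -1.49843891]
b3bl top [-121.3   46.9] [0.5915 0.1116]
b3br top [-30.2  43.6] [0.5949 0.0205]
b3 nr top [-30.5  10.4] [0.5618 0.0184]
b3 nl top [-121.7    9.8] [0.5545 0.1093]
b2 fl top [-125.4   -8.3] [0.5361 0.1117]
b2fr top [-33.3  -5.7] [0.5456 0.02  ]
b2nr top [-33.7 -41. ] [0.5103 0.0178]
b2nl top [-125.3  -43.7] [0.5009 0.109 ]
b2 back l side [-126.   -46.2] [0.4983 0.1095]
b2 back r side [-127.4   -9.9] [0.5344 0.1135]
b3 bl side [-124.4    9.4] [0.5539 0.112 ]
b3br side [-123.1   44.3] [0.5888 0.1132]
jar top [ 60.8 -12. ] [ 0.5461 -0.0743]
jar side [ 57.1 -13.2] [ 0.5447 -0.0707]
jar side [ 64.6 -16.7] [ 0.5418 -0.0784]
stop top [155.1 104.7] [ 0.6695 -0.1597]
stop top [ 154.1 -101.1] [ 0.4641 -0.1738]
stop side [ 154.2 -101.7] [ 0.4635 -0.174 ]
stop side [155.1 102.1] [ 0.6669 -0.1599]
smalljar top [  66.  -169.7] [ 0.3893 -0.0911]
smalljar side [  65.1 -175.1] [ 0.3838 -0.0906]
pot top [ 414.9 -117.4] [ 0.4671 -0.4352]
disc top [377.6   6.3] [ 0.5877 -0.3888]
driver top [ 215.1 -271.6] [ 0.2986 -0.2473]
driver top [ 321.5 -393.3] [ 0.1851 -0.3623]
```

Request:
apply_moves(
  moves="-1 0 0 0 0 0 0.837;-1 0 0 0 0 0 0.837;-1 0 0 0 0 0 0.837;-1 0 0 0 0 0 0.837;-1 0 0 0 0 0 0.837;-1 -0.222 -0.143 0 0 0 0;-1 -0.222 -0.143 0 0 0 0;-1 -0.222 -0.143 0 0 0 0;-1 -0.222 -0.143 0 0 0 0;-1 -0.222 -0.143 0 0 0 0;-1 -0.222 -0.143 0 0 0 0;-1 -0.222 -0.143 0 0 0 0",
  force=40,
)

```text
t: 2.9
eef_pos: [0.3481, -0.4342, 0.2315]
tool_rot: [0.0, 0.733, -0.681, 0.0]
contact_force: [0.5, -0.2, 0.9]
gripper_width: 0.999
```

```bash
cat > w.py <<'E'
import sys
from h import *
from station import bot
from scipy.spatial.transform import Rotation as R
p=np.load("pose.npy")
def where(t=None):
    o=bot.get_obs();e=o["eef_pos"];w,x,y,z=o["tool_rot"];r=R.from_quat([x,y,z,w])
    print("t",round(o["t"],2),"rack xyz mm",(w2r(p,e[:2])*1000).round(1),round(e[2]*1000,1),"F rack",w2r([0,0,p[2]],o["contact_force"][:2]).round(1),o["contact_force"][2].round(1),"w",round(o["gripper_width"],3))
    c,s=np.cos(p[2]),np.sin(p[2])
    Rd=np.array([[c,s,0],[s,-c,0],[0,0,-1]]) # tool x = rack x, y=-rack y, z down
    rv=(r.inv()*R.from_matrix(Rd)).as_rotvec(degrees=True)
    print("rotvec err deg (tool)",rv.round(2),"units",(rv/4).round(3))
    if t is not None:
        g=r2w(p,np.array(t)/1000)[0]
        d=r.inv().apply(g-e);print("tool delta mm",(d*1000).round(1),"units",(d/.12).round(3))
where([float(v) for v in sys.argv[1:]] if len(sys.argv)>1 else None)
E
python3 w.py 59 -12.6 230
```

```text
t 2.9 rack xyz mm [ 405.2 -236. ] 231.5 F rack [0.2 0.4] 0.9 w 0.999
rotvec err deg (tool) [-0.02 -0.02 -0.  ] units [-0.005 -0.006 -0.   ]
tool delta mm [-346.2 -223.4    1.5] units [-2.885 -1.861  0.012]
```

Request:
apply_moves(
  moves="-1 -0.262 -0.169 0 0 0 0;-1 -0.262 -0.169 0 0 0 0;-1 -0.262 -0.169 0 0 0 0;-1 -0.262 -0.169 0 0 0 0;-1 -0.262 -0.169 0 0 0 0;-1 -0.262 -0.169 0 0 0 0;-1 -0.262 -0.169 0 0 0 0;-1 -0.262 -0.169 0 0 0 0;-1 -0.262 -0.169 0 0 0 0;-1 -0.262 -0.169 0 0 0 0;-1 -0.262 -0.169 0 0 0 0;-1 0 0 0 0 0 0",
)

```text
t: 3.9
eef_pos: [0.5478, -0.0653, 0.2319]
tool_rot: [-0.003, 0.736, -0.677, -0.0]
contact_force: [-0.1, 1.2, 0.3]
gripper_width: 1.005
```

```bash
python3 w.py 59 -12.6 56
```

```text
t 3.9 rack xyz mm [52.  -9.7] 231.9 F rack [-1.2 -0. ] 0.3 w 1.005
rotvec err deg (tool) [-0.19  0.23  0.61] units [-0.049  0.058  0.153]
tool delta mm [  7.7   3.6 175.8] units [0.064 0.03  1.465]
```

Request:
apply_moves(
  moves="-1 0 0 0 0 0 0;-1 0 0 0 0 0 0;-1 0 0 0 0 0 0",
)

```text
t: 4.15
eef_pos: [0.544, -0.0759, 0.2312]
tool_rot: [0.0, 0.732, -0.681, 0.0]
contact_force: [-0.9, 0.1, 0.0]
gripper_width: 0.999
```

```bash
python3 w.py 59 -12.6 56; python3 - <<'E'
from station import imaging
import cv2
p=imaging.read_camera("side");cv2.imwrite("pics/s1.png",cv2.resize(p["image"][60:300,130:380,::-1],None,fx=2.4,fy=2.4))
E
```

```text
t 4.15 rack xyz mm [ 62.2 -14.3] 231.2 F rack [-0.2 -0.9] 0.0 w 0.999
rotvec err deg (tool) [ 0.03 -0.04 -0.13] units [ 0.007 -0.011 -0.031]
tool delta mm [ -3.4  -1.7 175.2] units [-0.028 -0.015  1.46 ]
```

View pics/s1.png

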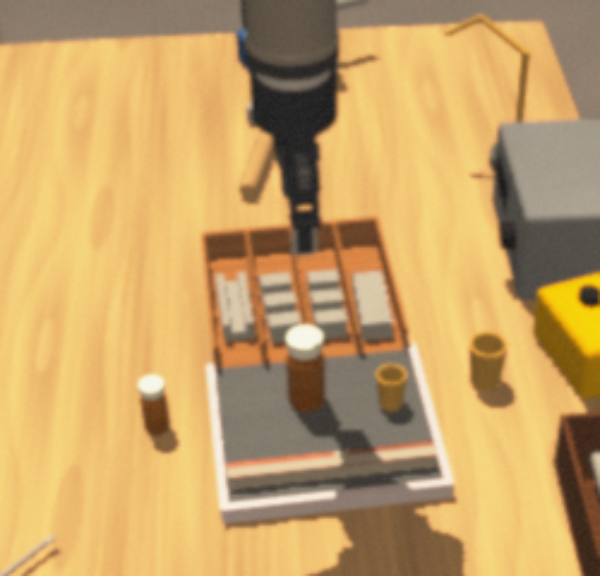

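Request:
apply_moves(
  moves="-1 -0.028 -0.015 0.18 0 0 0;-1 0 0 0.18 0 0 0;-1 0 0 0.18 0 0 0;-1 0 0 0.18 0 0 0;-1 0 0 0.18 0 0 0;-1 0 0 0.18 0 0 0;-1 0 0 0.18 0 0 0;-1 0 0 0.18 0 0 0;-1 0 0 0.02 0 0 0;-1 0 0 0 0 0 0",
)

```text
t: 5.03
eef_pos: [0.5449, -0.0718, 0.0553]
tool_rot: [0.001, 0.732, -0.681, -0.001]
contact_force: [1.3, -0.5, 0.4]
gripper_width: 1.002
```

Request:
apply_moves(
  moves="-0.2 0 0 0 0 0 0;0 0 0 0 0 0 0;0.3 0 0 0 0 0 0;1 0 0 0 0 0 0;1 0 0 0 0 0 0;1 0 0 0 0 0 0;1 0 0 0 0 0 0;1 0 0 0 0 0 0",
  force=40,
)

```text
t: 5.7
eef_pos: [0.5471, -0.0712, 0.0575]
tool_rot: [-0.001, 0.733, -0.681, 0.001]
contact_force: [-0.9, -1.9, 5.2]
gripper_width: 0.451
```

```bash
python3 w.py 285 -20 116; python3 - <<'E'
from station import imaging
import cv2
p=imaging.read_camera("side");cv2.imwrite("pics/s2.png",cv2.resize(p["image"][100:280,180:360,::-1],None,fx=3.2,fy=3.2))
E
```

```text
t 5.7 rack xyz mm [ 57.8 -10.8] 57.5 F rack [ 1.8 -1. ] 5.2 w 0.451
rotvec err deg (tool) [-0.13 -0.05 -0.02] units [-0.032 -0.012 -0.005]
tool delta mm [227.2   9.  -58.4] units [ 1.894  0.075 -0.486]
```

View pics/s2.png

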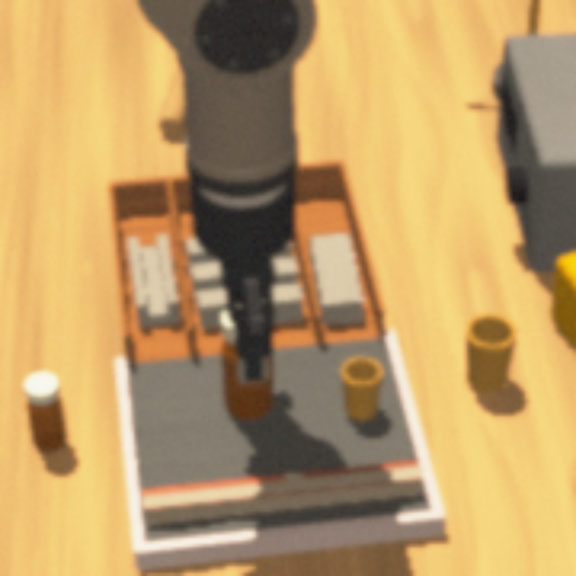

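Request:
apply_moves(
  moves="1 0 0 -0.12 0 0 0;1 0 0 -0.12 0 0 0;1 0 0 -0.12 0 0 0;1 0 0 -0.12 0 0 0;1 0.1 0 0 0 0 0;1 0.2 0.01 0 0 0 0;1 0.22 0.01 0 0 0 0;1 0.22 0.01 0 0 0 0;1 0.22 0.01 0 0 0 0;1 0.22 0.01 0 0 0 0;1 0.22 0.01 0 0 0 0;1 0.22 0.01 0 0 0 0",
)

```text
t: 6.75
eef_pos: [0.5511, -0.2676, 0.1129]
tool_rot: [0.0, 0.732, -0.681, -0.0]
contact_force: [0.1, -0.9, -1.5]
gripper_width: 0.449
```

Request:
apply_moves(
  moves="1 0.17 0.01 0 0 0 0;1 0.1 0 0 0 0 0;1 0 0 0 0 0 0;1 0 0 0 0 0 0",
)

```text
t: 7.08
eef_pos: [0.5528, -0.2976, 0.1131]
tool_rot: [-0.0, 0.732, -0.681, -0.001]
contact_force: [-0.1, 1.2, -1.1]
gripper_width: 0.442
```

```bash
python3 w.py 285 -20 45; python3 - <<'E'
from station import imaging
import cv2
p=imaging.read_camera("side");cv2.imwrite("pics/s3.png",cv2.resize(p["image"][130:370,180:400,::-1],None,fx=2.5,fy=2.5))
E
```

```text
t 7.08 rack xyz mm [284.  -21.8] 113.1 F rack [-1.2 -0. ] -1.1 w 0.442
rotvec err deg (tool) [ 0.04  0.05 -0.06] units [ 0.009  0.012 -0.014]
tool delta mm [ 1.1 -1.8 68.1] units [ 0.009 -0.015  0.567]
```

View pics/s3.png

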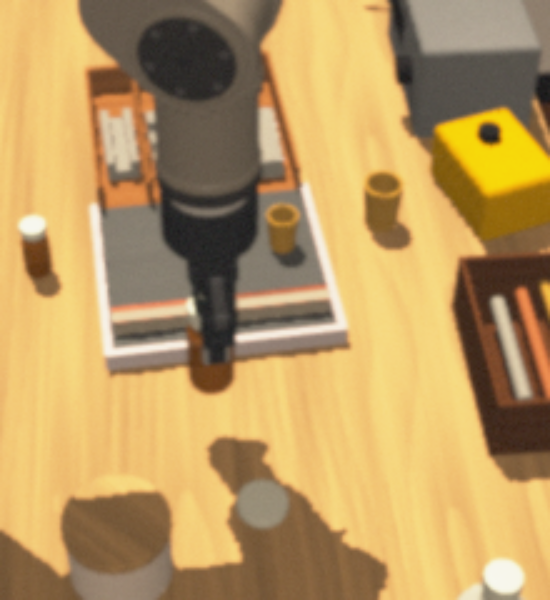

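Request:
apply_moves(
  moves="1 0 0 0.13 0 0 0;1 0 0 0.13 0 0 0;1 0 0 0.13 0 0 0;1 0 0 0.13 0 0 0;1 0 0 0.025 0 0 0;1 0 0 0.015 0 0 0;1 0 0 0.01 0 0 0;1 0 0 0.005 0 0 0;1 0 0 0 0 0 0;1 0 0 0 0 0 0",
)

```text
t: 7.97
eef_pos: [0.5539, -0.2976, 0.0456]
tool_rot: [-0.0, 0.733, -0.681, 0.001]
contact_force: [-0.0, 1.1, 0.7]
gripper_width: 0.448
```

Request:
apply_moves(
  moves="1 0 0 0.01 0 0 0;1 0 0 0.005 0 0 0;1 0 0 0 0 0 0",
)

```text
t: 8.22
eef_pos: [0.5545, -0.2978, 0.0454]
tool_rot: [-0.001, 0.733, -0.681, 0.001]
contact_force: [-3.1, 3.0, 13.0]
gripper_width: 0.452
```

```bash
python3 w.py
```

```text
t 8.22 rack xyz mm [284.3 -20.1] 45.4 F rack [-3.2 -2.9] 13.0 w 0.452
rotvec err deg (tool) [-0.14 -0.05 -0.  ] units [-0.034 -0.012 -0.001]
```

Request:
apply_moves(
  moves="1 0 0 -0.008 0 0 0;0 0 0 0 0 0 0;-0.2 0 0 0 0 0 0;-0.5 0 0 0 0 0 0;-1 0 0 0 0 0 0;-1 0 0 0 0 0 0;-1 0 0 0 0 0 0;-1 0 0 -0.05 0 0 0;-1 0 0 -0.15 0 0 0;-1 0 0 -0.25 0 0 0;-1 0 0 -0.25 0 0 0;-1 0 0 -0.25 0 0 0",
)

```text
t: 9.22
eef_pos: [0.553, -0.2975, 0.1593]
tool_rot: [0.0, 0.733, -0.681, -0.0]
contact_force: [-0.4, -0.1, 0.5]
gripper_width: 0.996
```

```bash
python3 w.py -160 -26 165; python3 - <<'E'
from station import imaging
import cv2
p=imaging.read_camera("side");cv2.imwrite("pics/s4.png",cv2.resize(p["image"][130:370,180:400,::-1],None,fx=2.5,fy=2.5))
E
```

```text
t 9.22 rack xyz mm [283.9 -21.6] 159.3 F rack [ 0.1 -0.4] 0.5 w 0.996
rotvec err deg (tool) [0.02 0.02 0.01] units [0.005 0.004 0.001]
tool delta mm [-443.9    4.3   -5.5] units [-3.699  0.036 -0.046]
```

View pics/s4.png

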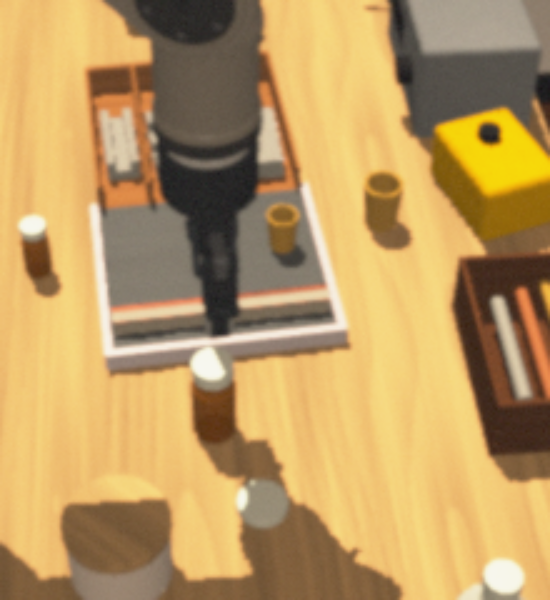

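Request:
apply_moves(
  moves="1 -0.15 0 -0.05 0 0 0;1 -0.3 0.004 0 0 0 0;1 -0.3 0.004 0 0 0 0;1 -0.3 0.004 0 0 0 0;1 -0.3 0.004 0 0 0 0;1 -0.3 0.004 0 0 0 0;1 -0.3 0.004 0 0 0 0;1 -0.3 0.004 0 0 0 0;1 -0.3 0.004 0 0 0 0;1 -0.3 0.004 0 0 0 0;1 -0.3 0.004 0 0 0 0;1 -0.3 0.004 0 0 0 0",
)

```text
t: 10.27
eef_pos: [0.5172, 0.1165, 0.1644]
tool_rot: [-0.0, 0.733, -0.681, 0.0]
contact_force: [1.0, -0.7, 0.0]
gripper_width: -0.0
```

Request:
apply_moves(
  moves="1 -0.2 0 0 0 0 0;1 -0.1 0 0 0 0 0;1 0 0 0 0 0 0;1 0 0 0 0 0 0;1 0 0 0 0 0 0",
)

```text
t: 10.68
eef_pos: [0.5152, 0.1483, 0.1637]
tool_rot: [0.001, 0.732, -0.682, 0.0]
contact_force: [0.6, -1.5, -0.1]
gripper_width: -0.001
```

```bash
python3 w.py -165 -26 60; python3 - <<'E'
from station import imaging
import cv2
p=imaging.read_camera("side");cv2.imwrite("pics/s5.png",cv2.resize(p["image"][80:280,160:380,::-1],None,fx=2.7,fy=2.7))
p=imaging.read_camera("top");cv2.imwrite("pics/t5.png",cv2.resize(p["image"][140:290,180:400,::-1],None,fx=3.6,fy=3.6))
E
```

```text
t 10.68 rack xyz mm [-163.5  -26.5] 163.7 F rack [1.6 0.4] -0.1 w -0.001
rotvec err deg (tool) [ 0.02 -0.08 -0.16] units [ 0.004 -0.02  -0.039]
tool delta mm [ -1.7  -0.5 103.7] units [-0.014 -0.004  0.864]
```

View pics/s5.png

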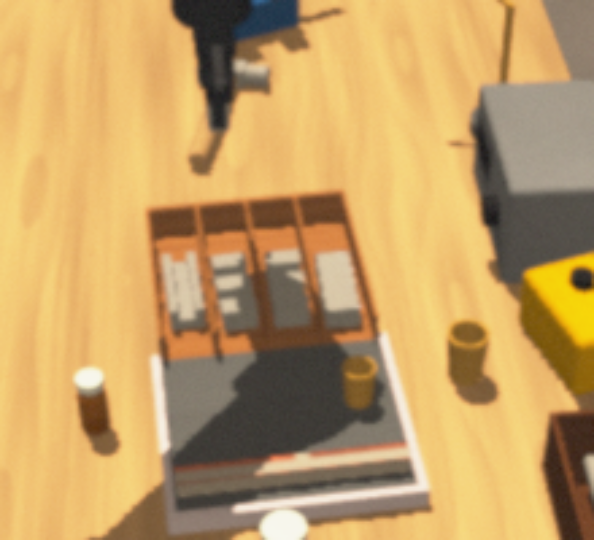

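View pics/t5.png

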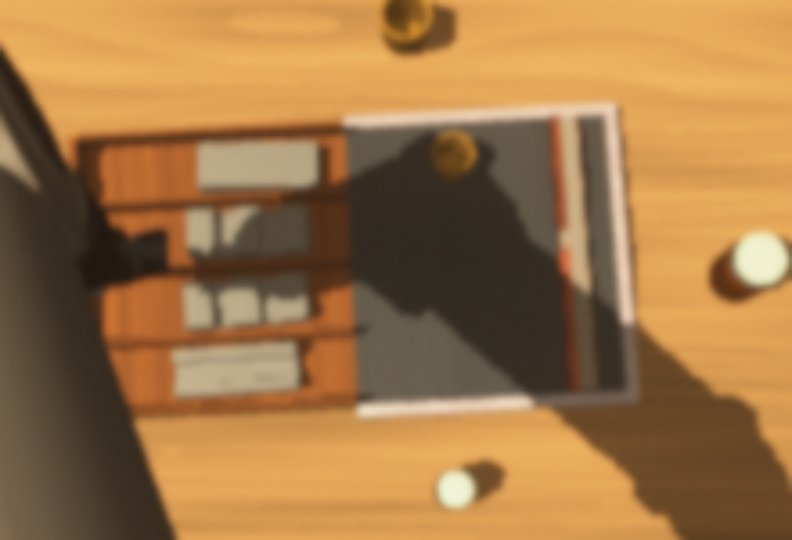

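Request:
apply_moves(
  moves="1 -0.014 -0.004 0.2 0 0 0;1 0 0 0.25 0 0 0;1 0 0 0.25 0 0 0;1 0 0 0.15 0 0 0;1 0 0 0.02 0 0 0;1 0 0 0 0 0 0;1 0 0 0 0 0 0",
)

```text
t: 11.37
eef_pos: [0.5161, 0.152, 0.0604]
tool_rot: [-0.0, 0.732, -0.681, 0.0]
contact_force: [0.9, -0.2, -0.6]
gripper_width: 0.003
```

```bash
python3 w.py -165 -26 22; python3 - <<'E'
from station import imaging,bot
import cv2
from h import *
e=bot.get_obs()["eef_pos"]
for c,(x0,x1,y0,y1) in (("side",(190,320,130,230)),("top",(190,320,160,260))):
    p=imaging.read_camera(c)
    z=cv2.resize(p["image"][y0:y1,x0:x1,::-1],None,fx=6,fy=6,interpolation=2)
    u=proj(c,[e])[0];print(c,u)
    cv2.circle(z,tuple(((u-[x0,y0]+.5)*6).astype(int).tolist()),5,(0,255,0),1)
    cv2.imwrite(f"pics/{c}6.png",z)
E
```

```text
t 11.37 rack xyz mm [-167.1  -25.3] 60.4 F rack [0.3 0.9] -0.6 w 0.003
rotvec err deg (tool) [-0.07  0.01 -0.07] units [-0.018  0.001 -0.017]
tool delta mm [ 2.1  0.7 38.4] units [0.017 0.006 0.32 ]
side [243.20901729 157.58505133]
top [213.1643657  223.73387693]
```

View pics/side6.png

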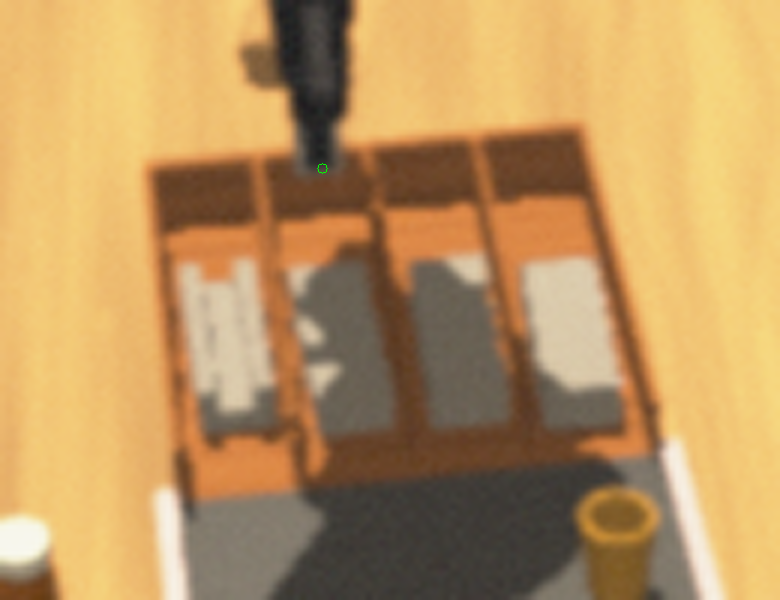

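View pics/top6.png

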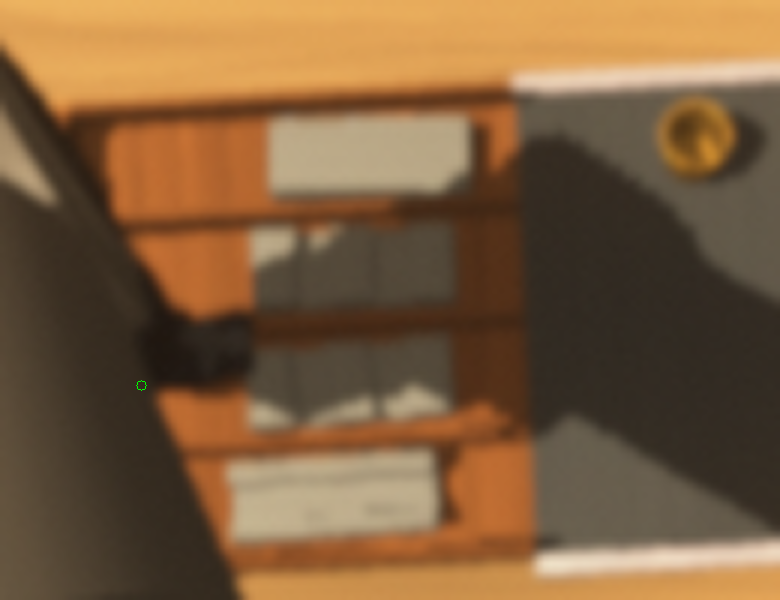

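Request:
apply_moves(
  moves="1 0.015 0.006 0.1 0 0 0;1 0 0 0.1 0 0 0;1 0 0 0.1 0 0 0;1 0 0 0.04 0 0 0;1 0 0 0 0 0 0;1 0 0 0 0 0 0",
)

```text
t: 11.97
eef_pos: [0.5144, 0.1507, 0.0184]
tool_rot: [0.0, 0.733, -0.68, -0.0]
contact_force: [-0.3, -0.6, -0.2]
gripper_width: 0.003
```

Request:
apply_moves(
  moves="1 0.05 0 0 0 0 0;1 0.06 0 0 0 0 0;1 0.06 0 0 0 0 0;1 0.06 0 0 0 0 0;1 0.06 0 0 0 0 0;1 0 0 0 0 0 0",
)

```text
t: 12.47
eef_pos: [0.5177, 0.1143, 0.0189]
tool_rot: [-0.0, 0.732, -0.681, 0.0]
contact_force: [0.3, 0.5, 0.0]
gripper_width: -0.006
```

```bash
python3 w.py 30 -26 19; python3 - <<'E'
from station import imaging,bot
import cv2
from h import *
for c,(x0,x1,y0,y1) in (("side",(190,320,130,230)),("top",(190,320,160,260))):
    p=imaging.read_camera(c)
    z=cv2.resize(p["image"][y0:y1,x0:x1,::-1],None,fx=6,fy=6,interpolation=2)
    cv2.imwrite(f"pics/{c}7.png",z)
E
```

```text
t 12.47 rack xyz mm [-129.3  -26.5] 18.9 F rack [-0.5  0.3] 0.0 w -0.006
rotvec err deg (tool) [-0.04 -0.01 -0.11] units [-0.011 -0.003 -0.029]
tool delta mm [159.3  -0.8  -0. ] units [ 1.328 -0.007 -0.   ]
```

View pics/side7.png

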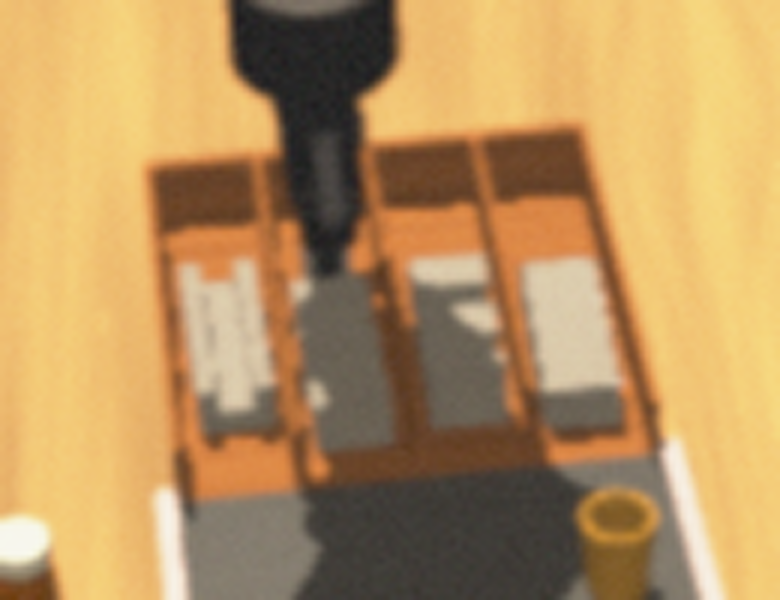

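View pics/top7.png

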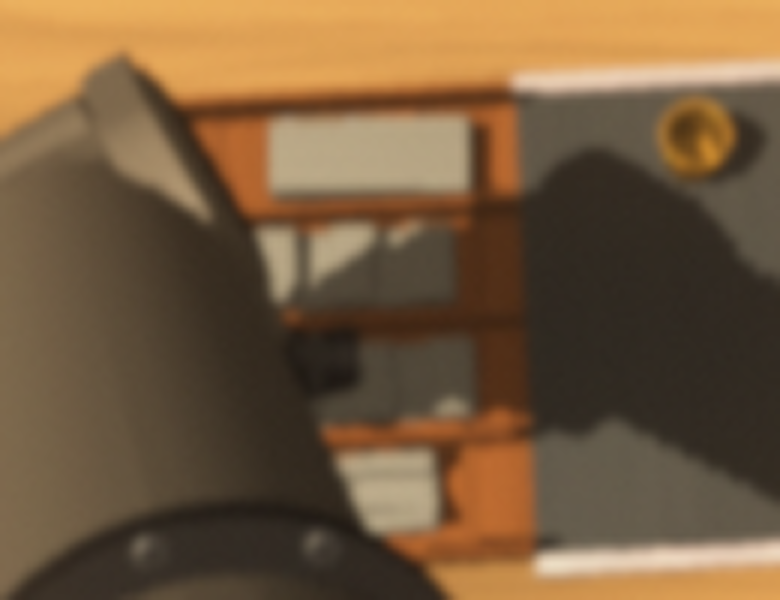

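Request:
apply_moves(
  moves="1 0.06 0 0 0 0 0;1 0.1 0 0 0 0 0;1 0.12 0 0 0 0 0;1 0.12 0 0 0 0 0;1 0.12 0 0 0 0 0;1 0.12 0 0 0 0 0;1 0.12 0 0 0 0 0;1 0.12 0 0 0 0 0;1 0.12 0 0 0 0 0;1 0.12 0 0 0 0 0;1 0.1 0 0 0 0 0;1 0.07 0 0 0 0 0",
)

```text
t: 13.57
eef_pos: [0.5286, -0.0394, 0.0187]
tool_rot: [-0.0, 0.732, -0.681, -0.0]
contact_force: [-0.1, 4.0, 1.7]
gripper_width: -0.004
```

```bash
python3 w.py 53 -26 19; python3 - <<'E'
from station import imaging,bot
import cv2
from h import *
for c,(x0,x1,y0,y1) in (("side",(200,330,165,280)),("top",(240,370,160,260))):
    p=imaging.read_camera(c)
    z=cv2.resize(p["image"][y0:y1,x0:x1,::-1],None,fx=5,fy=5,interpolation=2)
    cv2.imwrite(f"pics/{c}8.png",z)
E
```

```text
t 13.57 rack xyz mm [ 24.7 -27. ] 18.7 F rack [-4.   0.2] 1.7 w -0.004
rotvec err deg (tool) [-0.01  0.02 -0.02] units [-0.002  0.004 -0.006]
tool delta mm [28.3 -1.  -0.3] units [ 0.236 -0.008 -0.002]
```

View pics/side8.png

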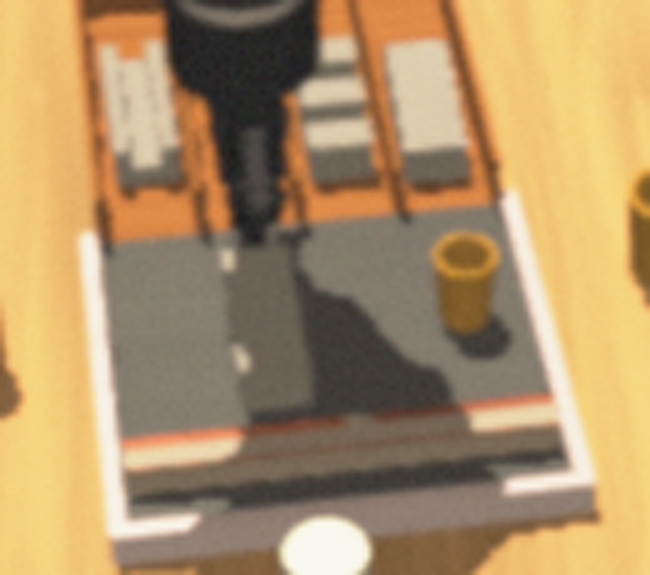

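View pics/top8.png

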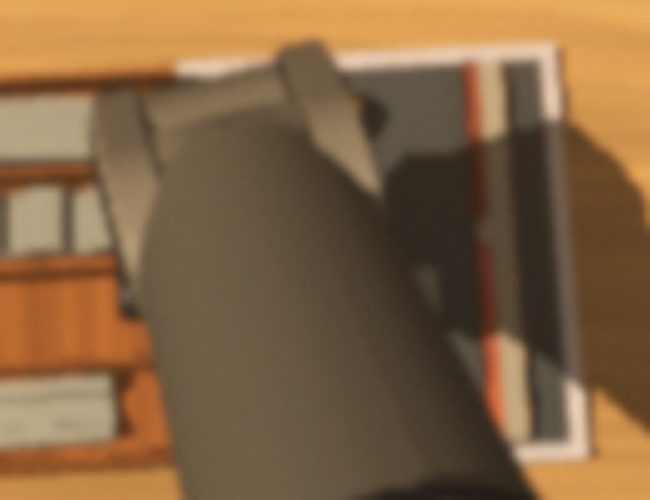

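Request:
apply_moves(
  moves="1 0.04 0 0 0 0 0;1 0.04 0 0 0 0 0;1 0.03 0 0 0 0 0;1 0.03 0 0 0 0 0;1 0.02 0 0 0 0 0;1 0.01 0 0 0 0 0;1 0 0 0 0 0 0",
)

```text
t: 14.25
eef_pos: [0.53, -0.0593, 0.0186]
tool_rot: [0.0, 0.733, -0.681, 0.0]
contact_force: [-0.7, 2.2, -0.2]
gripper_width: -0.002
```

```bash
python3 w.py 53 -26 19
```

```text
t 14.25 rack xyz mm [ 44.6 -27. ] 18.6 F rack [-2.2 -0.6] -0.2 w -0.002
rotvec err deg (tool) [ 0.01 -0.02 -0.02] units [ 0.003 -0.004 -0.005]
tool delta mm [ 8.4 -1.  -0.4] units [ 0.07  -0.008 -0.003]
```

Request:
apply_moves(
  moves="1 0.015 0 0 0 0 0;1 0.015 0 0 0 0 0;1 0.01 0 0 0 0 0;1 0.01 0 0 0 0 0",
)

```text
t: 14.58
eef_pos: [0.5304, -0.0649, 0.0186]
tool_rot: [0.0, 0.733, -0.681, -0.0]
contact_force: [0.7, 4.2, -0.2]
gripper_width: -0.0
```

Request:
apply_moves(
  moves="1 0.01 0 0 0 0 0;1 0.01 0 0 0 0 0",
)

```text
t: 14.75
eef_pos: [0.5305, -0.0657, 0.0186]
tool_rot: [-0.001, 0.733, -0.68, -0.001]
contact_force: [-1.2, 9.7, 0.6]
gripper_width: -0.001
```

```bash
python3 w.py 53 -26 19
```

```text
t 14.75 rack xyz mm [ 51.1 -27. ] 18.6 F rack [-9.8 -0.4] 0.6 w -0.001
rotvec err deg (tool) [0.01 0.1  0.06] units [0.003 0.025 0.014]
tool delta mm [ 1.9 -1.  -0.4] units [ 0.016 -0.008 -0.003]
```

Request:
apply_moves(
  moves="1 0.008 0 0 0 0 0;1 0.008 0 0 0 0 0;1 0 0 0 0 0 0;1 0 0 0 0 0 0",
)

```text
t: 15.08
eef_pos: [0.5305, -0.0657, 0.0186]
tool_rot: [-0.001, 0.734, -0.68, -0.001]
contact_force: [-1.2, 12.1, 0.5]
gripper_width: 0.001
```

```bash
python3 w.py 53 -26 19;python3 - <<'E'
from station import imaging,bot
import cv2
from h import *
for c,(x0,x1,y0,y1) in (("side",(200,330,165,280)),):
    p=imaging.read_camera(c)
    z=cv2.resize(p["image"][y0:y1,x0:x1,::-1],None,fx=5,fy=5,interpolation=2)
    cv2.imwrite(f"pics/{c}9.png",z)
E
```

```text
t 15.08 rack xyz mm [ 51.1 -27. ] 18.6 F rack [-12.2  -0.3] 0.5 w 0.001
rotvec err deg (tool) [0.02 0.19 0.16] units [0.006 0.048 0.04 ]
tool delta mm [ 1.9 -1.  -0.4] units [ 0.016 -0.008 -0.003]
```

View pics/side9.png

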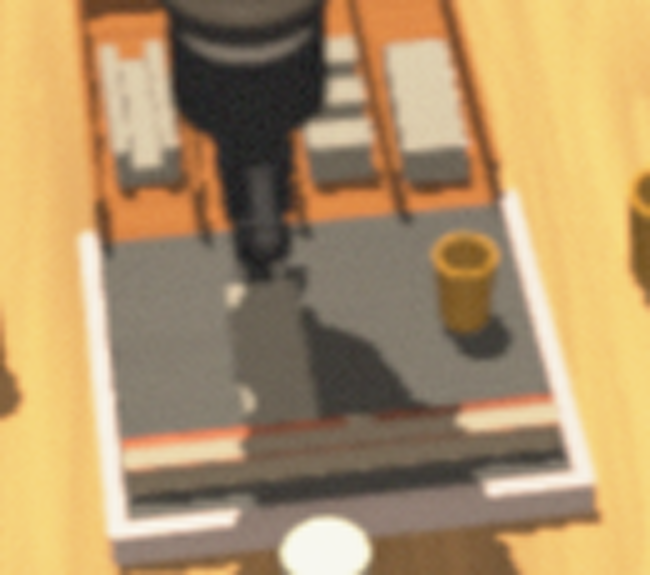

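Request:
apply_moves(
  moves="1 0.015 0 0 0 0 0;1 0.015 0 0 0 0 0;1 0 0 0 0 0 0;1 0 0 0 0 0 0;1 0 0 0 0 0 0",
)

```text
t: 15.55
eef_pos: [0.5305, -0.0659, 0.0186]
tool_rot: [-0.002, 0.734, -0.679, -0.003]
contact_force: [-3.3, 20.0, 3.0]
gripper_width: -0.0
```

```bash
python3 w.py 40 -26 80
```

```text
t 15.55 rack xyz mm [ 51.3 -27. ] 18.6 F rack [-20.2  -1.8] 3.0 w -0.0
rotvec err deg (tool) [0.04 0.38 0.31] units [0.009 0.095 0.077]
tool delta mm [-11.7  -1.1 -61.3] units [-0.097 -0.009 -0.511]
```

Request:
apply_moves(
  moves="1 -0.05 0 0 0 0 0;1 -0.07 0 0 0 0 0;1 -0.08 0 -0.05 0 0 0;1 0 0 -0.2 0 0 0;1 0 0 -0.25 0 0 0;1 0 0 -0.25 0 0 0;1 -0.2 -0.05 -0.1 0 0 0;1 -0.3 -0.08 0 0 0 0;1 -0.3 -0.08 0 0 0 0;1 -0.3 -0.08 0 0 0 0;1 -0.3 -0.08 0 0 0 0;1 -0.2 -0.05 0 0 0 0",
)

```text
t: 16.55
eef_pos: [0.566, 0.1504, 0.1216]
tool_rot: [-0.001, 0.733, -0.68, 0.0]
contact_force: [0.0, -0.1, -0.2]
gripper_width: -0.002
```

Request:
apply_moves(
  moves="1 0 0 0 0 0 0;1 0 0 0 0 0 0;1 0 0 0 0 0 0",
)

```text
t: 16.8
eef_pos: [0.5655, 0.1451, 0.1208]
tool_rot: [0.001, 0.732, -0.681, 0.001]
contact_force: [-0.1, -0.1, -1.1]
gripper_width: 0.002
```

```bash
python3 w.py -163 26.5 19;python3 - <<'E'
from station import imaging,bot
import cv2
from h import *
for c,(x0,x1,y0,y1) in (("side",(200,330,165,280)),("top",(190,370,160,265))):
    p=imaging.read_camera(c)
    S=5 if c=="side" else 4.4
    z=cv2.resize(p["image"][y0:y1,x0:x1,::-1],None,fx=S,fy=S,interpolation=2)
    cv2.imwrite(f"pics/{c}10.png",z)
E
```

```text
t 16.8 rack xyz mm [-156.5   23.4] 120.8 F rack [ 0.1 -0.1] -1.1 w 0.002
rotvec err deg (tool) [ 0.01 -0.09 -0.06] units [ 0.002 -0.022 -0.014]
tool delta mm [ -6.6  -3.1 101.7] units [-0.055 -0.026  0.848]
```

View pics/side10.png

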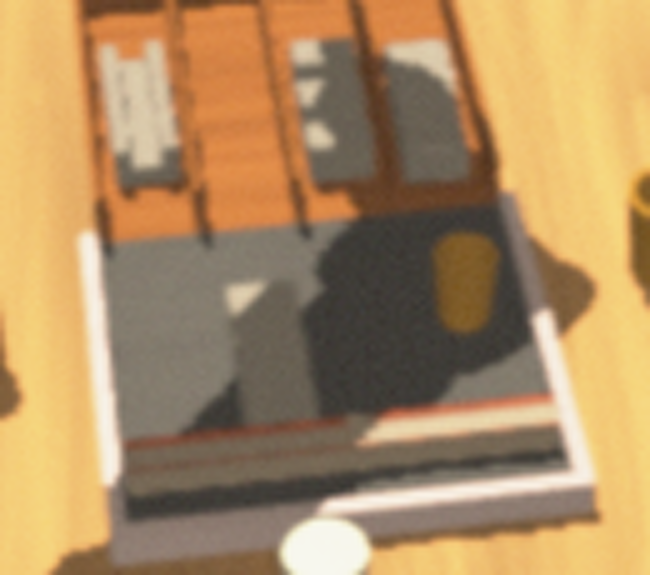

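View pics/top10.png

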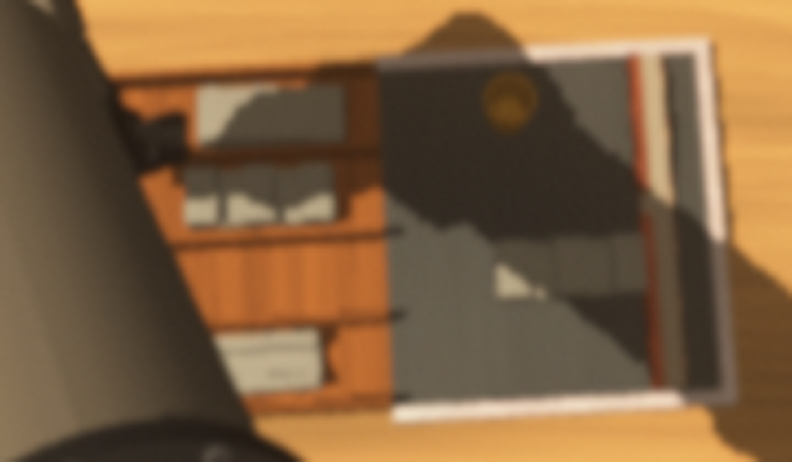

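Request:
apply_moves(
  moves="1 -0.055 -0.028 0.15 0 0 0;1 0 0 0.2 0 0 0;1 0 0 0.2 0 0 0;1 0 0 0.15 0 0 0;1 0 0 0.1 0 0 0;1 0 0 0.04 0 0 0;1 0 0 0 0 0 0;1 0 0 0 0 0 0",
)

```text
t: 17.57
eef_pos: [0.5689, 0.1529, 0.0205]
tool_rot: [-0.0, 0.732, -0.681, 0.0]
contact_force: [0.0, -0.5, 0.6]
gripper_width: -0.001
```

```bash
python3 w.py 25 26.5 19
```

```text
t 17.57 rack xyz mm [-164.1   27.4] 20.5 F rack [ 0.5 -0. ] 0.6 w -0.001
rotvec err deg (tool) [-0.05  0.   -0.04] units [-0.012  0.    -0.011]
tool delta mm [189.1   0.8   1.5] units [1.576 0.006 0.013]
```

Request:
apply_moves(
  moves="1 0.06 0 0 0 0 0;1 0.06 0 0 0 0 0;1 0.06 0 0 0 0 0;1 0.06 0 0 0 0 0;1 0.08 0 0 0 0 0;1 0.1 0 0 0 0 0;1 0.12 0 0 0 0 0;1 0.12 0 0 0 0 0;1 0.12 0 0 0 0 0;1 0.12 0 0 0 0 0;1 0.12 0 0 0 0 0;1 0.12 0 0 0 0 0",
)

```text
t: 18.57
eef_pos: [0.5789, 0.0175, 0.0205]
tool_rot: [-0.001, 0.733, -0.68, -0.0]
contact_force: [-0.3, 5.7, 2.8]
gripper_width: 0.004
```

Request:
apply_moves(
  moves="1 0.12 0 0 0 0 0;1 0.12 0 0 0 0 0;1 0.1 0 0 0 0 0;1 0.06 0 0 0 0 0;1 0.03 0 0 0 0 0;1 0.01 0 0 0 0 0;1 0 0 0 0 0 0",
)

```text
t: 19.15
eef_pos: [0.5827, -0.0354, 0.0204]
tool_rot: [-0.001, 0.733, -0.681, 0.0]
contact_force: [0.3, 3.6, 4.0]
gripper_width: 0.001
```

```bash
python3 w.py 51 26.5 19;python3 - <<'E'
from station import imaging,bot
import cv2
from h import *
for c,(x0,x1,y0,y1) in (("side",(200,330,165,280)),):
    p=imaging.read_camera(c)
    S=5 if c=="side" else 4.4
    z=cv2.resize(p["image"][y0:y1,x0:x1,::-1],None,fx=S,fy=S,interpolation=2)
    cv2.imwrite(f"pics/{c}11.png",z)
E
```

```text
t 19.15 rack xyz mm [24.7 27.3] 20.4 F rack [-3.5  0.6] 4.0 w 0.001
rotvec err deg (tool) [-0.07  0.05  0.02] units [-0.017  0.013  0.004]
tool delta mm [26.3  0.8  1.4] units [0.219 0.007 0.011]
```

View pics/side11.png

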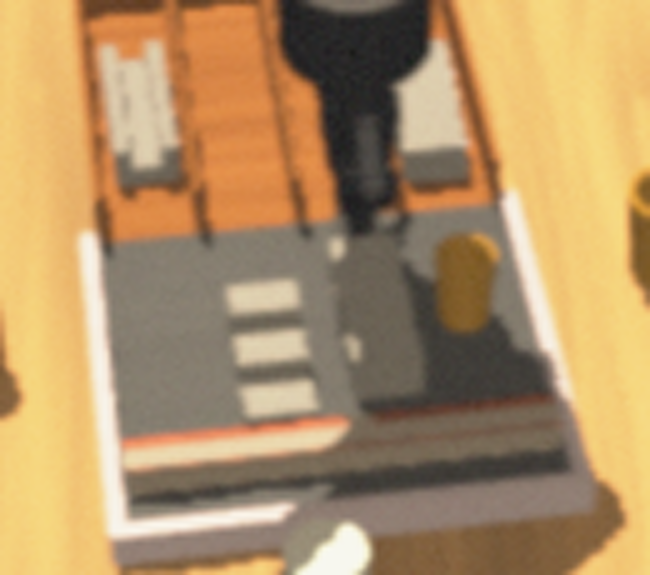

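Request:
apply_moves(
  moves="1 0.04 0 0 0 0 0;1 0.04 0 0 0 0 0;1 0.03 0 0 0 0 0;1 0.03 0 0 0 0 0;1 0.02 0 0 0 0 0;1 0.015 0 0 0 0 0;1 0.015 0 0 0 0 0;1 0.01 0 0 0 0 0;1 0.01 0 0 0 0 0;1 0.01 0 0 0 0 0;1 0 0 0 0 0 0",
)

```text
t: 20.12
eef_pos: [0.5846, -0.0607, 0.0203]
tool_rot: [-0.001, 0.733, -0.68, -0.0]
contact_force: [-0.2, 7.1, 5.3]
gripper_width: -0.0
```

Request:
apply_moves(
  moves="1 0.015 0 0 0 0 0;1 0.015 0 0 0 0 0;1 0.015 0 0 0 0 0;1 0 0 0 0 0 0;1 0 0 0 0 0 0",
)

```text
t: 20.53
eef_pos: [0.5847, -0.0618, 0.0203]
tool_rot: [-0.002, 0.734, -0.679, -0.002]
contact_force: [-1.3, 15.6, 6.3]
gripper_width: -0.001
```

```bash
python3 w.py 51 26.5 19
```

```text
t 20.53 rack xyz mm [51.1 27.3] 20.3 F rack [-15.6  -0.1] 6.3 w -0.001
rotvec err deg (tool) [-0.04  0.33  0.25] units [-0.011  0.081  0.064]
tool delta mm [-0.1  0.8  1.3] units [-0.001  0.007  0.011]
```

Request:
apply_moves(
  moves="1 0.015 0 0 0 0 0;1 0.015 0 0 0 0 0;1 0 0 0 0 0 0;1 0 0 0 0 0 0",
)

```text
t: 20.87
eef_pos: [0.5847, -0.0619, 0.0203]
tool_rot: [-0.003, 0.735, -0.678, -0.003]
contact_force: [-3.6, 20.7, 8.8]
gripper_width: -0.0
```

Request:
apply_moves(
  moves="1 -0.06 0 0 0 0 0;1 -0.08 0 0 0 0 0;1 -0.1 0 -0.05 0 0 0;1 -0.05 0 -0.2 0 0 0;1 0 0 -0.3 0 0 0;1 0 0 -0.3 0 0 0;1 0 0 -0.3 0 0 0;1 -0.2 0 -0.3 0 0 0;1 -0.3 0 0 0 0 0;1 -0.3 0 0 0 0 0;1 -0.3 0 0 0 0 0;1 -0.3 0 0 0 0 0",
)

```text
t: 21.87
eef_pos: [0.5697, 0.1308, 0.1931]
tool_rot: [0.0, 0.732, -0.681, 0.001]
contact_force: [0.6, -0.1, -0.4]
gripper_width: -0.0
```

Request:
apply_moves(
  moves="1 -0.3 0 0 0 0 0;1 -0.3 0 0 0 0 0;1 -0.3 0 0 0 0 0;1 -0.2 0 0 0 0 0;1 0 0 0 0 0 0;1 0 0 0 0 0 0;1 0 0 0 0 0 0",
)

```text
t: 22.45
eef_pos: [0.5606, 0.2603, 0.1923]
tool_rot: [0.001, 0.732, -0.681, 0.001]
contact_force: [0.6, -1.5, -0.2]
gripper_width: 0.002
```

```bash
python3 w.py;python3 - <<'E'
from station import imaging,bot
import cv2
from h import *
p0=np.load("pose.npy")
for c,(x0,x1,y0,y1) in (("side",(200,350,165,310)),("top",(230,430,160,270))):
    p=imaging.read_camera(c)
    S=4 
    cv2.imwrite(f"pics/{c}12full.png",p["image"][:,:,::-1])
    z=cv2.resize(p["image"][y0:y1,x0:x1,::-1],None,fx=S,fy=S,interpolation=2)
    cv2.imwrite(f"pics/{c}12.png",z)
E
```

```text
t 22.45 rack xyz mm [-271.8   27. ] 192.3 F rack [1.6 0.5] -0.2 w 0.002
rotvec err deg (tool) [ 0.01 -0.11 -0.07] units [ 0.003 -0.027 -0.018]
```

View pics/side12.png

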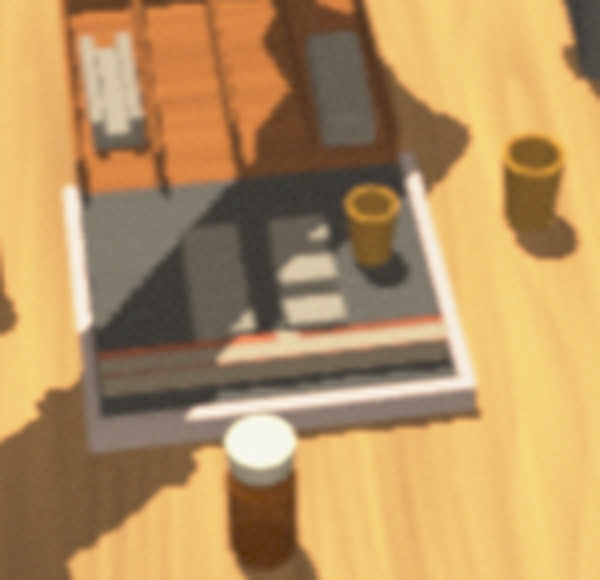

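View pics/top12.png

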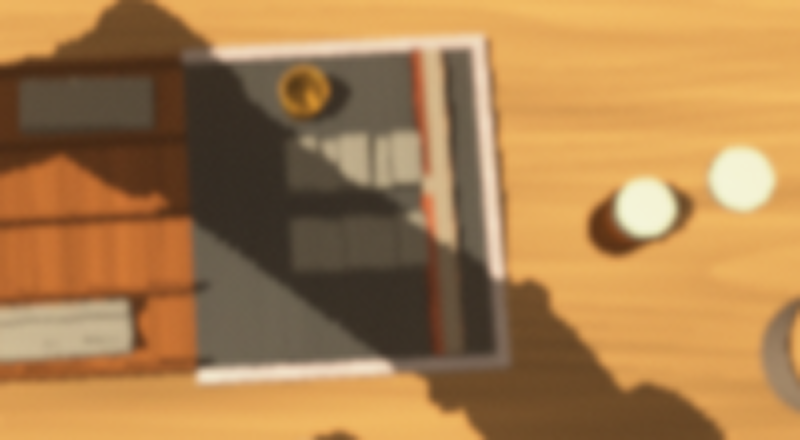

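View pics/side12full.png

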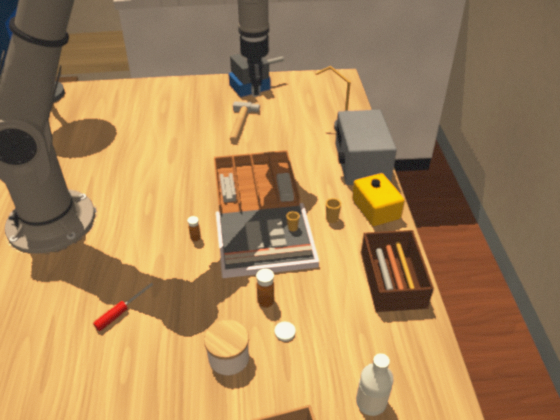

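Request:
apply_moves(
  moves="1 0.1 0.03 -0.1 0 0 0;1 0.25 0.08 -0.1 0 0 0;1 0.27 0.08 0 0 0 0;1 0.27 0.08 0 0 0 0;1 0.27 0.08 0 0 0 0;1 0.27 0.08 0 0 0 0;1 0.27 0.08 0 0 0 0;1 0.27 0.08 0 0 0 0;1 0.27 0.08 0 0 0 0;1 0.27 0.08 0 0 0 0;1 0.27 0.08 0 0 0 0;1 0.27 0.08 0 0 0 0",
)

```text
t: 23.55
eef_pos: [0.4769, -0.1144, 0.2177]
tool_rot: [-0.0, 0.732, -0.682, 0.001]
contact_force: [-0.1, 0.3, 0.2]
gripper_width: 0.001
```

Request:
apply_moves(
  moves="1 0.27 0.08 0 0 0 0;1 0.27 0.08 0 0 0 0;1 0.27 0.08 0 0 0 0;1 0.27 0.08 0 0 0 0;1 0.27 0.08 0 0 0 0;1 0.27 0.08 0 0 0 0;1 0.27 0.08 0 0 0 0;1 0.27 0.08 0 0 0 0;1 0.27 0.12 0 0 0 0;1 0.27 0.15 0 0 0 0;1 0.15 0.1 0 0 0 0;1 0 0 0 0 0 0",
)

```text
t: 24.55
eef_pos: [0.3762, -0.4678, 0.2174]
tool_rot: [0.002, 0.729, -0.685, 0.0]
contact_force: [-0.4, 0.1, -0.0]
gripper_width: 0.004
```

```bash
python3 w.py;python3 - <<'E'
from station import imaging,bot
import cv2
from h import *
p0=np.load("pose.npy")
for c,(x0,x1,y0,y1) in (("side",(215,325,190,280)),("top",(270,370,160,260))):
    p=imaging.read_camera(c)
    im=sum(imaging.read_camera(c)["image"].astype(float) for _ in range(4))/4
    im=im.astype(np.uint8)[:,:,::-1]
    S=7 if c=="side" else 6
    z=cv2.resize(im[y0:y1,x0:x1],None,fx=S,fy=S,interpolation=2)
    z=z[:600,:800].copy()
    for s in (1,):
        for yc in(-27,27):
            P=r2w(p0,np.array([[65,yc-17,36],[155,yc-17,36],[155,yc+17,36],[65,yc+17,36]])/1000)
            u=((proj(c,P)-[x0,y0]+.5)*S).astype(int)
            cv2.polylines(z,[u.reshape(-1,1,2)],True,(0,255,0),1)
    cv2.imwrite(f"pics/{c}13.png",z)
    cv2.imwrite(f"pics/{c}13full.png",im)
E
```

```text
t 24.55 rack xyz mm [ 440.7 -210.4] 217.4 F rack [-0.1 -0.4] -0.0 w 0.004
rotvec err deg (tool) [ 0.11 -0.17 -0.63] units [ 0.028 -0.043 -0.158]
```

View pics/side13.png

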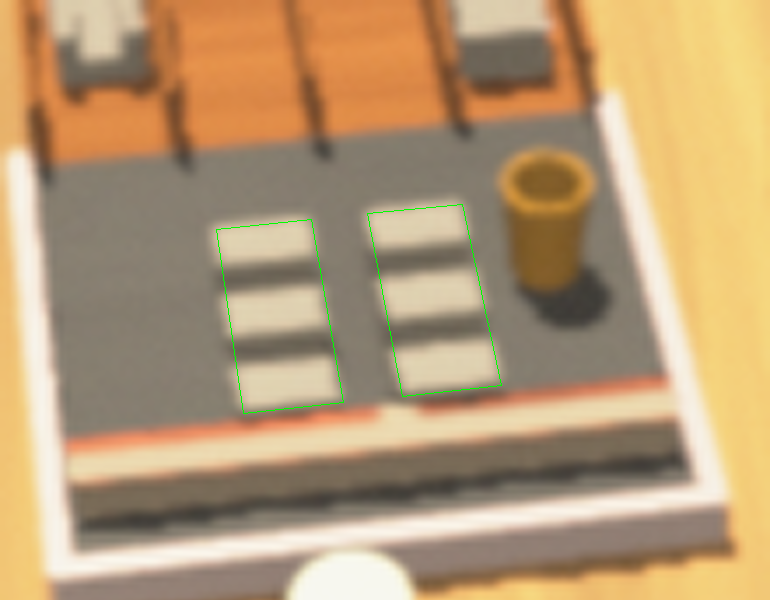

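View pics/top13.png

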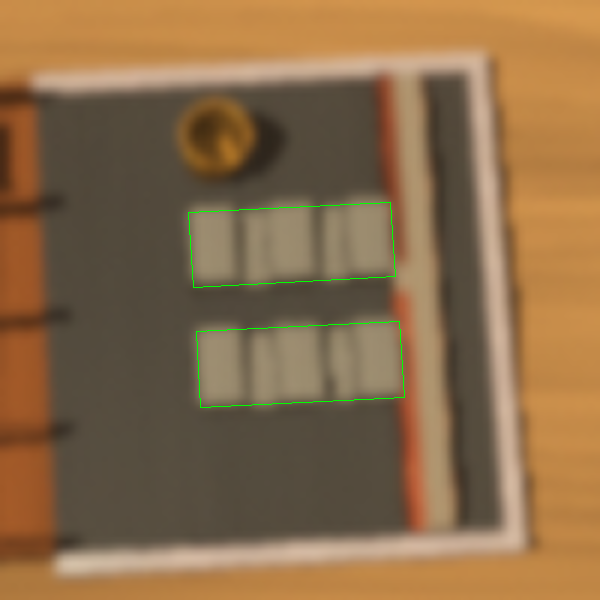

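View pics/top13full.png

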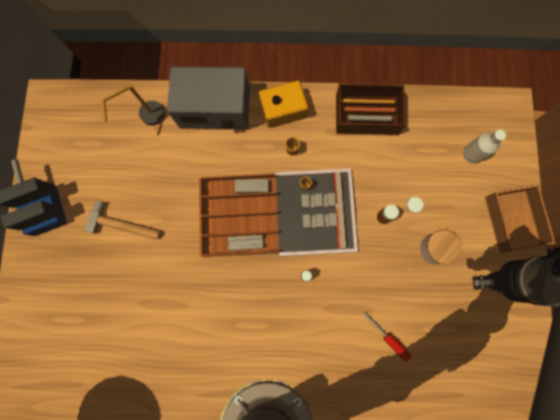

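Request:
apply_moves(
  moves="1 0 0 0 0 0 0;1 0 0 0 0 0 0;1 0 0 0 0 0 0",
)

```text
t: 25.3
eef_pos: [0.3827, -0.4611, 0.2165]
tool_rot: [-0.0, 0.733, -0.681, -0.0]
contact_force: [0.5, 0.6, -0.0]
gripper_width: -0.004
```

```bash
python3 -c "
from station import bot
print(bot.hand_in())"
```

```text
the job is handed in; nothing more can be done
None
```

The job is handed in, at about 25 s of the 58 s allowed; the hand-in gives no verdict.

**What I did:** I moved the larger amber jar first and stood it upright on the bare bench beyond the tray. Then, with the fingers shut, I pushed each notched bar from behind out of its compartment and up to the stop. I pressed each one home at about 20 N.

**Last checks:** In the final pictures from both cameras, both bars match the outline I predicted for a bar lying flat and square against the stop, to within about 2 mm. The pushing finger also stopped at the same distance along the tray for both bars. The jar stands clear of the tray and the disc. The plain bar, the grooved bar and the brass cup look unmoved, and so does everything else. The gripper is empty and clear of everything. The highest force I read was about 21 N.

No check failed or disagreed. The line where each bar's front end meets the stop is partly hidden from both cameras, so contact there rests on the push force and the outline match.

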